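# Press the raised lid of a sample tub fully home

### The job

Two clear food tubs with green lids stand on the worktop, and one of them has its lid riding up above the rim. With the fingers, press that lid firmly straight down at its middle until it is fully home, without pushing its tub about, then let go. Leave the tub that is already closed untouched.

Things in the scene. Friction and masses are not known exactly. Their poses are not given: they have to be found in the camera images.
- loose_tub: The tub to close: clear plastic rectangular food tub with rounded corners and a flat green lid, 119 (x) x 155 (y) mm, 70 mm high when closed, 0.5 kg, standing loose on the worktop. Origin: centre of its underside; x along its short side, y along its long side, z up. At the start its lid stands 14 to 24 mm too high, level, with a clear gap under it. It looks the same as the other tub otherwise, and may be the left or the right one.
- loose_tub_lid (a joint): How far the lid of the tub to close stands above its seat, in m: 0 = fully home (stops hard there), 0.014 to 0.024 at the start. The lid slides straight up and down on the tub without tilting; it grips the rim with about 6 N of friction, stays where it is left and does not spring back.
- loose_lid_top (a point): Centre of the flat top face of the raised lid (moves with the lid): 70 mm above the tub's underside when home, 84 to 94 mm at the start. Lid 120 x 156 mm. Press at this point, within about 25 mm.
- closed_tub: The other tub, of the same kind and size, its lid already fully home (top 70 mm above the worktop). To be left alone. Origin: centre of its underside; axes as the first tub's. The two tubs' centres are at least 0.19 m apart.

How it is judged:
On the way:
1. the raised lid is pressed by the fingers with more than 4 N, within 25 mm of its middle, while it is home within 3 mm (value of joint loose_tub_lid below 0.003 m and contact force between the fingers and loose_tub above 4 N and horizontal distance between the grasp point and loose_lid_top below 0.025 m), for 0.1 s.
At the end, for the whole second after the job is handed in: The raised lid is home within 3 mm; its tub stands upright (within 0.1 rad) on the worktop at rest, not more than 40 mm from where it started; the other tub is within 10 mm of where it stood (value of joint loose_tub_lid below 0.003 m and angle between loose_tub's own z axis and vertical below 0.1 rad and height (world z) of loose_tub below 0.01 m and distance of loose_tub from where it was at the start of the episode below 0.04 m and linear speed of loose_tub below 0.02 m/s and distance of closed_tub from where it was at the start of the episode below 0.01 m); the robot touches nothing.
It fails at once if the tub to close is pushed more than 40 mm from its place (distance of loose_tub from where it was at the start of the episode above 0.04 m).
It fails at once if the tub to close is tipped by more than 0.3 rad (angle between loose_tub's own z axis and vertical above 0.3 rad).
It fails at once if the fingers press on the tub that is already closed (more than 3 N) (contact force between the fingers and closed_tub above 3 N).
It fails at once if the closed tub is pushed more than 10 mm (distance of closed_tub from where it was at the start of the episode above 0.01 m).
It also fails if it takes over 26 s, if anything falls off the work surface, if the arm or the gripper's body presses on something with over 40 N, if the wrist force passes 120 N, or if a joint passes its speed limit or range.

### The arm

A 7-joint arm with a two-finger parallel gripper is mounted at the origin on a cart in front of the work surface, level with it; the furniture and walls round the work are solid. World frame = base frame: x ahead of the robot, y to its left, z up, the work surface at z = 0. Lengths are in m, angles in rad, forces in N, time in s.
With the tool pointing down it reaches from about 0.4 to 0.875 m from the base axis. Payload 4.4 kg.
Tool frame: the origin (TCP) lies on the centre line of the jaws, within the pads' length; the fingertips stand 8 mm ahead of it and the grasp point (between the pads) lies 11 mm behind it; z points along the fingers, y is the line along which they close (so a half turn about z gives the same grasp; the last joint's range is limited). The gripper opens to 85 mm and grips with 20 to 120 N. Pads are 22 mm wide; open, the fingers measure 114 mm over their backs; the gripper's body (76 mm by 85 mm) begins 54 mm behind the grasp point. The pads swing forward as they close: fully open they stand 13 mm farther back than shut.
Start: joints at [-1.17, 0.628, 0.038, 1.517, -0.027, 0.996, -0.02], TCP at [0.293, 0.58, 0.239] pointing down, gripper open.
Joint ranges: [-3.06, 3.06], [-0.37, 2.12], [-1.25, 1.32], [0.18, 2.47], [-1.1, 4.24], [0.23, 1.98], [-2.94, 2.94]. Speed limits (rad/s): [2.57, 2.57, 3.14, 3.14, 3.14, 3.14, 3.14].

### API

Orientations are given as a unit quaternion [w, x, y, z].
In Python, from station import monitor, vision, bot gives the robot as it stands.
- The arm moves only by the tool servo_tool, never from a script. Its argument "rows" is a list of rows, each a list of 2 entries, a list of its own where there are three numbers: the shift along the tool's x, y, z in m, then the turn, a rotation vector about the tool's x, y, z in rad. A call has exactly 5 rows; each row shifts and turns the commanded pose from where the row before left it, along the tool's axes as they then stand; what a row does not reach is not made up. A row lasts 1/8 s, in which the tool goes at most 62.5 mm and 10.7 degrees, less where a joint would pass 70% of its speed; a pose out of reach is approached as far as the arm can. A call with a gripper value outside its range is refused whole. "grip" is the finger opening in m, from 0 to 0.0854, set as the call begins (left out, the last holds). The fingers move at their own pace and stop on an object; "grip_force" is the grip in N (left out, the last holds). Time passes only in rows, so rows that do not move let the fingers close, or fill a call up. It gives the time, the measured TCP pose, the force and the opening at its end, in the units of the state.
- monitor.read_state(): the state, without advancing time (a new reading comes with each control period).
- vision.get_image(name): name is "side" or "top"; returns the picture (384x512x3 uint8, red, green, blue); there is no depth.
- vision.camera_model(name): a dict with "fx", "fy", "cx", "cy" (pixels), "cam_to_world" (4x4, takes a point from camera to world coordinates). Camera axes: x right, y up, looking along -z (the intrinsics and any distortion apply to the point x, -y, -z); pixel columns grow to the right and rows downward; lengths in m; the calibration is good to about 2 mm. A picture is of the moment at which its call begins. camera_model takes no time and is no camera call.
- bot.job_done(): hands the job in, once; it reports no verdict.
The state is a dict: "t": time; "joint_pos": joint angles; "qd": joint speeds; "tau": joint torques, N m; "tool_pos": TCP position; "orientation": TCP orientation; "force": force on the tool from outside, world axes, zero at the start; "ft_torque": the same for the moment, N m; "finger_gap": finger opening in m.
Only numpy, scipy, OpenCV 4.12 (cv2) and the standard library are available. Lean on these libraries where they do the work, as an engineer would, in place of code of your own. Each camera call takes 0.05 s, during which the arm holds its last target. There are 200 camera calls.

## Working session

There is one attempt and no reset: what is moved stays moved. The work goes in short steps, Python scripts to look and compute and a tool call to move; the robot and the scene stay as the last step left them, time stands still between calls to the robot, and variables do not carry over. Pictures are saved under pics/ and viewed, on a budget of 10 in all, crops included, one or two more only if the job needs it, and the job is handed in when it is done.

Besides the shell and the picture viewer there is one more tool, called after ">>>" by a JSON object that holds its "fn" and its "kwargs". servo_tool: Moves the arm, as the interface text tells. Its arguments: {"type":"object","properties":{"rows":{"type":"array","items":{"type":"array"}},"grip":{"type":"number"},"grip_force":{"type":"number"}},"required":["rows"]}

```bash
mkdir -p pics; python3 - <<'E'
from station import monitor, vision, bot
import cv2, json, numpy as np
for n in ("top","side"):
    cv2.imwrite(f"pics/{n}0.png", vision.get_image(n)[:,:,::-1])
    m=vision.camera_model(n); print(n,{k:(np.round(v,4).tolist() if not isinstance(v,str) else v) for k,v in m.items()})
s=monitor.read_state(); print(s["t"],s["tool_pos"],s["orientation"],s["force"],s["finger_gap"])
E
```

```text
top {'fx': 357.9753, 'fy': 357.9753, 'cx': 253.6167, 'cy': 189.9541, 'cam_to_world': [[-0.0284, 0.9866, -0.1604, 0.3787], [-0.9987, -0.035, -0.0379, 0.1138], [-0.043, 0.1591, 0.9863, 0.9315], [0.0, 0.0, 0.0, 1.0]]}
side {'fx': 395.3897, 'fy': 395.3897, 'cx': 254.6807, 'cy': 188.0522, 'cam_to_world': [[0.9967, -0.0577, 0.0565, 0.5552], [0.0797, 0.5863, -0.8062, -0.5761], [0.0134, 0.8081, 0.589, 0.5698], [0.0, 0.0, 0.0, 1.0]]}
0.1 [0.29224658 0.57998675 0.23847185] [-2.01070589e-04  2.31289017e-01  9.72884710e-01 -8.31754105e-04] [ 0.58888083 -1.10685339 -0.39440864] 0.08566945462105138
```

View pics/top0.png

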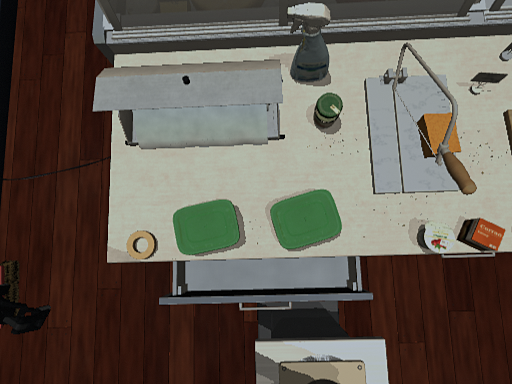

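View pics/side0.png

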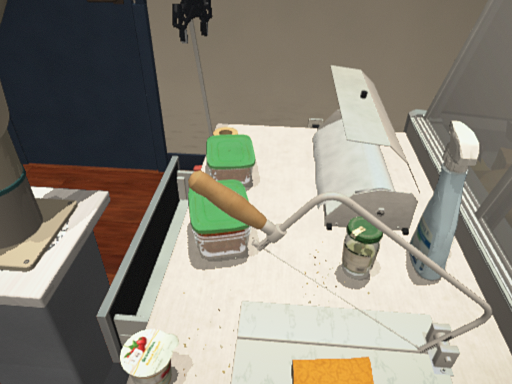

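The top view shows lid centres at about (207,227) and (306,220). In the side view they sit at about (231,150) and (220,205), and the nearer one is partly hidden by the saw handle.

```bash
cat > h.py <<'E'
import numpy as np, cv2
from station import vision
M={n:vision.camera_model(n) for n in ("top","side")}
def ray(n,p,z):
    m=M[n];T=np.array(m["cam_to_world"]);p=np.atleast_2d(p).astype(float)
    d=np.c_[(p[:,0]-m["cx"])/m["fx"],-(p[:,1]-m["cy"])/m["fy"],-np.ones(len(p))]@T[:3,:3].T
    return T[:3,3]+d*((z-T[2,3])/d[:,2])[:,None]
def proj(n,P):
    m=M[n];T=np.array(m["cam_to_world"]);c=(np.atleast_2d(P)-T[:3,3])@T[:3,:3]
    return np.c_[m["cx"]-m["fx"]*c[:,0]/c[:,2],m["cy"]+m["fy"]*c[:,1]/c[:,2]]
def lids(n,img):
    h=cv2.cvtColor(img,cv2.COLOR_RGB2HSV);k=cv2.inRange(h,(50,100,70),(75,255,255))
    c=[a for a in cv2.findContours(k,0,1)[0] if cv2.contourArea(a)>500]
    return sorted(c,key=lambda a:a[:,0,0].mean()),k
E
python3 - <<'E'
from h import *
im={n:cv2.imread(f"pics/{n}0.png")[:,:,::-1].copy() for n in M}
print({k:v for k,v in M["top"].items() if k not in("cam_to_world",)})
sc,_=lids("side",im["side"])
for c in sc: print("side",cv2.boundingRect(c),cv2.contourArea(c))
vis=im["side"][:,:,::-1].copy()
for c in lids("top",im["top"])[0]:
    if cv2.contourArea(c)<2000: continue
    for z in (.07,.084,.089,.094):
        w=ray("top",c[:,0],z)[:,:2]
        r=cv2.minAreaRect(w.astype(np.float32)); b=cv2.boxPoints(r)
        q=proj("side",np.c_[w,np.full(len(w),z)])
        print(z,np.round(r[0],3),np.round(r[1],3),round(r[2],1),"side bbox",np.round(q.min(0)),np.round(q.max(0)))
        if z in(.07,.089): cv2.polylines(vis,[np.int32(q*16)],True,(0,0,255) if z==.07 else (255,0,0),1,cv2.LINE_AA,4)
cv2.imwrite("pics/ov.png",cv2.resize(vis[120:275,160:300],None,fx=4,fy=3.8))
E
```

```text
{'fx': 357.9753318451885, 'fy': 357.9753318451885, 'cx': 253.61665133259186, 'cy': 189.95411099523398}
side (188, 188, 61, 45) 1243.5
side (207, 135, 48, 34) 1389.0
0.07 [0.433 0.265] [0.114 0.152] 10.7 side bbox [207. 134.] [255. 166.]
0.084 [0.433 0.263] [0.112 0.15 ] 10.7 side bbox [206. 130.] [254. 161.]
0.089 [0.432 0.262] [0.112 0.149] 10.7 side bbox [206. 128.] [254. 159.]
0.094 [0.432 0.261] [0.111 0.148] 10.7 side bbox [206. 127.] [253. 158.]
0.07 [0.445 0.024] [0.118 0.155] 16.4 side bbox [189. 187.] [253. 239.]
0.084 [0.444 0.026] [0.116 0.152] 16.4 side bbox [189. 182.] [252. 232.]
0.089 [0.443 0.026] [0.115 0.151] 16.4 side bbox [189. 180.] [252. 230.]
0.094 [0.443 0.027] [0.115 0.151] 16.4 side bbox [188. 178.] [251. 227.]
```

View pics/ov.png

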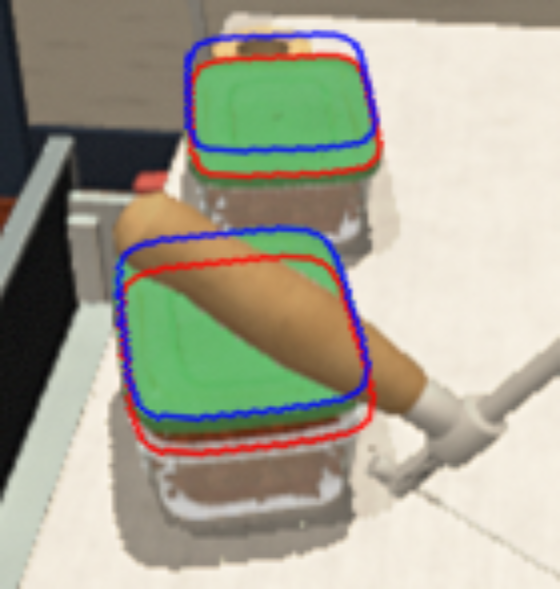

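The near (right, y≈0.026) tub is the raised one. Its lid matches the outline at z≈0.088 (blue), and the other matches z=0.07 (red). The lid centre is about (0.443, 0.026). I'll travel above it with the fingers closed.

>>> {"fn": "servo_tool", "kwargs": {"rows": [[[-0.03,-0.034,0],[0,0,0]],[[-0.04,-0.0445,0],[0,0,0]],[[-0.04,-0.0445,0],[0,0,0]],[[-0.04,-0.0445,0],[0,0,0]],[[-0.04,-0.0445,0],[0,0,0]]], "grip": 0}}

```text
t: 0.72
tool_pos: [0.367, 0.3036, 0.2392]
orientation: [0.0, 0.231, 0.973, -0.0]
force: [0.4, 0.1, 0.5]
finger_gap: 0.0004
```

>>> {"fn": "servo_tool", "kwargs": {"rows": [[[-0.04,-0.0445,0],[0,0,0]],[[-0.04,-0.0445,0],[0,0,0]],[[-0.04,-0.0445,0],[0,0,0]],[[-0.03,-0.034,0],[0,0,0]],[[-0.02,-0.022,0],[0,0,0]]]}}

```text
t: 1.35
tool_pos: [0.4334, 0.0574, 0.2392]
orientation: [-0.0, 0.233, 0.973, -0.0]
force: [0.6, 0.2, -0.0]
finger_gap: -0.0003
```

```bash
cat > go.py <<'E'
import sys,numpy as np
from station import monitor
from scipy.spatial.transform import Rotation as R
s=monitor.read_state();q=s["orientation"];r=R.from_quat([q[1],q[2],q[3],q[0]])
print(s["t"],s["tool_pos"],r.as_matrix().round(3).tolist(),s["force"],s["finger_gap"])
print("tool shift",r.inv().apply(np.array([float(a) for a in sys.argv[1:4]])-s["tool_pos"]).round(4))
E
python3 go.py .443 .026 .115
```

```text
1.35 [0.43335005 0.05737578 0.23922701] [[-0.892, 0.453, -0.0], [0.453, 0.892, -0.001], [0.0, -0.001, -1.0]] [ 0.60831045  0.1972956  -0.04351084] -0.00034420226345518616
tool shift [-0.0228 -0.0235  0.1242]
```

>>> {"fn": "servo_tool", "kwargs": {"rows": [[[-0.01,-0.01,0.02],[0,0,0]],[[-0.008,-0.009,0.03],[0,0,0]],[[-0.0045,-0.0045,0.03],[0,0,0]],[[0,0,0.03],[0,0,0]],[[0,0,0],[0,0,0]]]}}

```text
t: 1.98
tool_pos: [0.4411, 0.0286, 0.1278]
orientation: [-0.002, 0.231, 0.973, -0.001]
force: [-0.3, 0.7, 0.6]
finger_gap: 0.0003
```

```bash
python3 go.py .443 .026 .078; python3 - <<'E'
from h import *
a=vision.get_image("side");b=vision.get_image("top")
cv2.imwrite("pics/a.png",np.hstack([cv2.resize(a[100:275,150:310,::-1],(400,440)),cv2.resize(b[140:300,240:385,::-1],(400,440))]))
E
```

```text
1.975 [0.44110868 0.0285566  0.12775084] [[-0.893, 0.45, -0.005], [0.45, 0.893, -0.001], [0.004, -0.003, -1.0]] [-0.26362276  0.74613587  0.56731941] 0.000251393365569492
tool shift [-0.003  -0.0013  0.0497]
```

View pics/a.png

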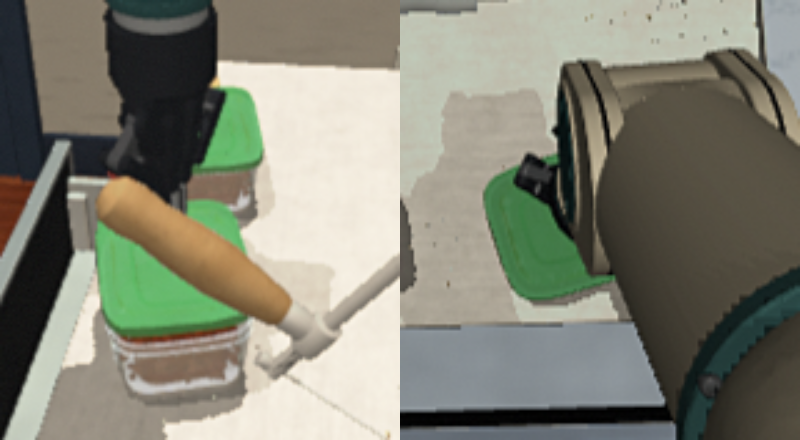

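The view shows the fingers above the raised lid near its middle, with the tub in place. I'll go down slowly now.

>>> {"fn": "servo_tool", "kwargs": {"rows": [[[-0.002,-0.001,0.008],[0,0,0]],[[0,0,0.008],[0,0,0]],[[0,0,0.005],[0,0,0]],[[0,0,0.005],[0,0,0]],[[0,0,0.004],[0,0,0]]]}}

```text
t: 2.7
tool_pos: [0.4441, 0.0271, 0.099]
orientation: [-0.0, 0.231, 0.973, -0.0]
force: [0.2, -0.1, -0.2]
finger_gap: 0.0003
```

>>> {"fn": "servo_tool", "kwargs": {"rows": [[[0,0,0.004],[0,0,0]],[[0,0,0.004],[0,0,0]],[[0,0,0.004],[0,0,0]],[[0,0,0.003],[0,0,0]],[[0,0,0],[0,0,0]]]}}

```text
t: 3.32
tool_pos: [0.4441, 0.027, 0.0842]
orientation: [-0.0, 0.231, 0.973, 0.0]
force: [0.0, -0.7, 0.3]
finger_gap: -0.0002
```

>>> {"fn": "servo_tool", "kwargs": {"rows": [[[0,0,0.002],[0,0,0]],[[0,0,0.002],[0,0,0]],[[0,0,0.002],[0,0,0]],[[0,0,0.001],[0,0,0]],[[0,0,0.001],[0,0,0]]]}}

```text
t: 3.95
tool_pos: [0.4442, 0.027, 0.0779]
orientation: [0.0, 0.231, 0.973, 0.0]
force: [-5.0, -0.4, 36.4]
finger_gap: -0.0001
```

```bash
python3 go.py .443 .026 .078; python3 - <<'E'
from h import *
a=vision.get_image("side")
cv2.imwrite("pics/b.png",cv2.resize(a[100:275,150:310,::-1],(600,600)))
E
```

```text
3.95 [0.44423369 0.02702834 0.07794569] [[-0.893, 0.45, 0.001], [0.45, 0.893, 0.0], [-0.001, 0.001, -1.0]] [-4.99291013 -0.41734277 36.43361199] -7.708728426668048e-05
tool shift [ 0.0006 -0.0015 -0.0001]
```

View pics/b.png

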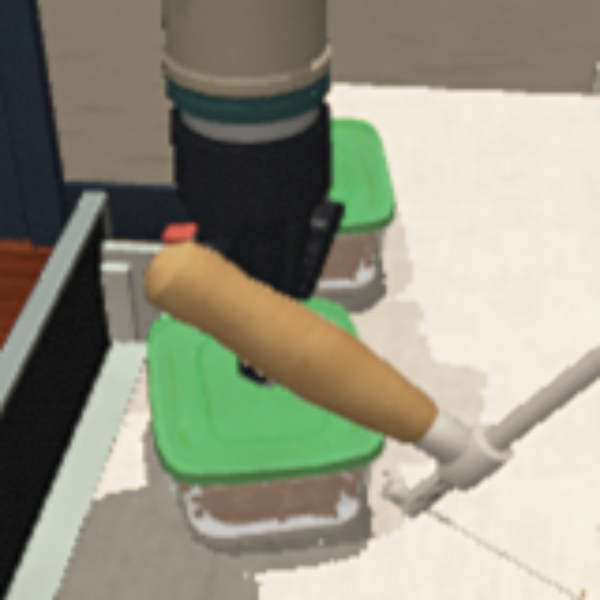

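The lid is down: the gap is gone, the tip is at 0.070 and the force is 36 N against the stop. I'll hold briefly, then retreat straight up.

>>> {"fn": "servo_tool", "kwargs": {"rows": [[[0,0,0],[0,0,0]],[[0,0,0],[0,0,0]],[[0,0,0],[0,0,0]],[[0,0,-0.003],[0,0,0]],[[0,0,-0.005],[0,0,0]]]}}

```text
t: 4.62
tool_pos: [0.4441, 0.027, 0.0843]
orientation: [-0.0, 0.231, 0.973, -0.0]
force: [-0.1, 1.5, 0.6]
finger_gap: 0.0001
```

>>> {"fn": "servo_tool", "kwargs": {"rows": [[[0,0,-0.015],[0,0,0]],[[0,0,-0.03],[0,0,0]],[[0,0,-0.04],[0,0,0]],[[0,0,-0.04],[0,0,0]],[[0,0,-0.02],[0,0,0]]]}}

```text
t: 5.25
tool_pos: [0.4448, 0.0271, 0.2312]
orientation: [0.001, 0.231, 0.973, 0.0]
force: [0.2, -0.5, -0.1]
finger_gap: -0.0
```

>>> {"fn": "servo_tool", "kwargs": {"rows": [[[0.02,0.02,0],[0,0,0]],[[0.04,0.044,0],[0,0,0]],[[0.04,0.044,0],[0,0,0]],[[0.04,0.044,0],[0,0,0]],[[0.04,0.044,0],[0,0,0]]]}}

```text
t: 5.88
tool_pos: [0.3709, 0.2847, 0.2293]
orientation: [0.0, 0.231, 0.973, -0.0]
force: [1.7, -0.3, 0.2]
finger_gap: 0.0001
```

>>> {"fn": "servo_tool", "kwargs": {"rows": [[[0.04,0.044,0],[0,0,0]],[[0.04,0.044,0],[0,0,0]],[[0.03,0.03,0],[0,0,0]],[[0.01,0.01,0],[0,0,0]],[[0,0,0],[0,0,0]]]}}

```text
t: 6.5
tool_pos: [0.3217, 0.4513, 0.2289]
orientation: [-0.0, 0.231, 0.973, -0.001]
force: [0.4, -0.4, 0.4]
finger_gap: -0.0001
```

```bash
python3 - <<'E'
from h import *
from station import monitor
print(monitor.read_state()["t"])
a=vision.get_image("side");b=vision.get_image("top")
vis=a[:,:,::-1].copy()
for c in lids("top",b)[0]:
    if cv2.contourArea(c)<2000: continue
    w=ray("top",c[:,0],.07)[:,:2];r=cv2.minAreaRect(w.astype(np.float32));q=proj("side",np.c_[w,np.full(len(w),.07)])
    print(np.round(r[0],3),np.round(r[1],3),round(r[2],1))
    cv2.polylines(vis,[np.int32(q*16)],True,(0,0,255),1,cv2.LINE_AA,4)
cv2.imwrite("pics/c.png",np.hstack([cv2.resize(vis[120:275,160:300],(400,440)),cv2.resize(b[140:300,150:385,::-1],(400,272+168))]))
E
```

```text
6.5
[0.434 0.265] [0.114 0.152] 10.7
[0.444 0.027] [0.114 0.151] 15.3
```

View pics/c.png

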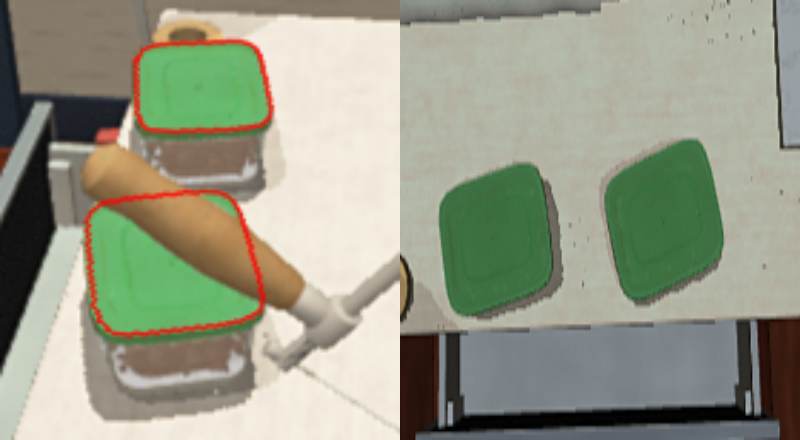

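Both lids now match the z=0.07 outline, and neither tub has moved.

```bash
python3 -c "
from station import bot; print(bot.job_done())"
```

```text
the job is handed in; nothing more can be done
None
```

I pressed the raised lid fully home, moved the arm clear of both tubs and handed the job in; the simulator gave no verdict. The raised lid was on the right-hand tub, centred near (0.443, 0.026), with its top at about 88 mm.

- **Press:** with the fingers closed, I pushed straight down near the middle of the lid. It stopped hard with the fingertips at z ≈ 0.070 and about 36 N on the tool, and I held it there for about 0.4 s before lifting off.
- **Final view:** both lids now fit the 70 mm closed height in both camera views. The pressed tub is about 1 mm from where I first measured it, and the closed tub did not move. The arm read about zero force at 6.5 s.
- **Disagreement:** no force showed in the readings at the end of each call until the hard stop. I never saw the roughly 6 N of lid friction directly, so the evidence that the lid is home is the stop height and the images.

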